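# Put radio battery packs on charge in a drawer charger

## Task

Put all the loose battery packs on charge: turn the charger's selector to the red mark (off), draw the tray right out by hooking the orange-handled hook into its finger hole, and lay every pack flat in a bay of its own with its brass-contact end towards the back of the charger. Then push the tray fully home, hang the hook back across its wooden stand, and only when the tray is home turn the selector to the green mark (charge); leave it clicked there. The selector must stay on red the whole time the tray is out, and the handheld radio and the mug must be left alone.

Things in the scene. Friction and masses are not known exactly. Their poses are not given: they have to be found in the camera images.
- charger: fixed grey box 220 (x) x 260 (y) x 82 mm high on the desk; origin under its centre, its open front is at its own x = -110 mm and faces roughly the robot; position and yaw vary. The selector dial, a black plate 4 mm thick and 104 mm across, is on its top at own x = -45, y = -50 mm; the top is otherwise bare
- tray (a joint): the sliding tray: m drawn out along the charger's own -x, 0 = fully home, 0.15 = right out at the stop; about 1.5 N friction plus damping 8 N per m/s, stays where left. Tray floor 12 mm above the desk, its walls 16 mm and the ribs between bays 8 mm high above the floor. Grey front panel 254 mm wide, 8 thick, top 70 mm above the desk, covers the charger's front when home
- tray_front (a point): middle of the front end of the tray's tab (its push face), 45 mm above the desk; the aluminium tab, 60 mm long (x), 72 wide, 6 thick, sticks out level from the front panel towards the robot. Moves with the tray; axes as the charger's
- tray_hole (a point): centre of the finger hole in the tray's tab, at the tab's top surface (48 mm above the desk, lower side 42 mm); the hole is 36 mm along the charger's x and 32 mm along its y, the tab's front end is 30 mm ahead (charger -x) of the centre. Moves with the tray; axes as the charger's
- bay0 (a point): left bay (charger +y): centre of its floor, 12 mm above the desk; clear space 112 mm (x) by 58 mm (y), bays 84 mm apart; moves with the tray, axes as the charger's, +x to the back. Right out, the bay's rear end is 36 mm in front of the charger's front
- bay1 (a point): middle bay, likewise
- bay2 (a point): right bay (charger -y), likewise
- selector (a joint): selector angle, rad, clockwise from above; clicks into four places: 0 = red mark (off), 0.6 yellow, 1.2 = green mark (charge), 1.8 blue; stops at -0.1 and 1.9; turning over a click takes about 0.1 N m, and let go within 0.25 of a place it springs into that place
- selector_grip (a point): on the selector's vertical axis, 25 mm above the dial plate, 111 mm above the desk: the height to grip. The knob is a bar 52 mm long, 14 wide, from the plate to 35 mm above it, white line on the pointing end. In the charger's frame that end points at 4.04 - selector (rad, counterclockwise from +x), i.e. towards -x at selector 0.9
- hook: the hook: orange handle bar 110 mm along its y, 18 mm along x, 22 mm high; origin at the centre of the bar's underside. A steel rod 10 mm thick goes straight down from there; its lowest side is 60 mm below the bar's underside, and a toe at its foot reaches 12 mm from the rod's axis towards the hook's -x. 160 g. Starts hanging in the stand; meant to be gripped at the middle of the bar across its 18 mm
- hook_prong (a point): on the rod's axis, 55 mm below the bar's underside, at the height of the toe's axis (toe 10 mm thick)
- stand: fixed wooden stand for the hook: base 90 x 130 x 8 mm, two posts (12 mm wide) at its own y = +-44 mm, each with two lips 9 mm high leaving a 26 mm wide notch; origin under its centre; position and yaw vary
- stand_seat (a point): centre between the notch floors, 85 mm above the desk: where the hook's origin hangs (hook's axes as the stand's)
- pack0: battery pack with blue label, black block 95 (x) x 44 (y) x 40 mm high, 220 g, origin under its centre; two brass contact strips at its +x end. Two or three of the four packs are present; absent ones read None
- pack0_contacts (a point): inside the contact end of the blue pack: 40 mm from its centre towards its +x, 20 mm up
- pack1: battery pack with red label, black block 95 (x) x 44 (y) x 40 mm high, 220 g, origin under its centre; two brass contact strips at its +x end. Two or three of the four packs are present; absent ones read None
- pack1_contacts (a point): inside the contact end of the red pack: 40 mm from its centre towards its +x, 20 mm up
- pack2: battery pack with yellow label, black block 95 (x) x 44 (y) x 40 mm high, 220 g, origin under its centre; two brass contact strips at its +x end. Two or three of the four packs are present; absent ones read None
- pack2_contacts (a point): inside the contact end of the yellow pack: 40 mm from its centre towards its +x, 20 mm up
- pack3: battery pack with green label, black block 95 (x) x 44 (y) x 40 mm high, 220 g, origin under its centre; two brass contact strips at its +x end. Two or three of the four packs are present; absent ones read None
- pack3_contacts (a point): inside the contact end of the green pack: 40 mm from its centre towards its +x, 20 mm up
- handheld: handheld radio lying on its back: black and grey, body 60 x 115 x 36 mm with a 55 mm stub aerial along its y, origin under its centre; leave alone
- mug: blue mug 80 mm across, 90 mm tall, origin under its centre; leave alone
There are look-alikes about, which are no part of the job. Leave any purple look-alike of the stand alone. Of the things shaped like the hook, the orange one is meant.

How it is judged (in metres and radians):
On the way, in this order (a step that is already met when the one before it is completed fails the run):
1. the selector is on red (within 0.12 rad) while the tray is still in (value of joint selector below 0.12 rad and value of joint tray below 0.02 m), for 0.2 s.
2. the tray is part-drawn (60 to 120 mm) with the hook's rod down in its finger hole (horizontal distance between hook_prong and tray_hole below 0.02 m and z of hook_prong in the frame of tray_hole below -0.004 m and value of joint tray between 0.06 and 0.12 m), for 0.05 s.
3. with the tray drawn at least 130 mm, every pack present lies in a bay, contacts to the back (((x of pack0 in the frame of bay0 between -0.012 and 0.012 m and y of pack0 in the frame of bay0 between -0.012 and 0.012 m and z of pack0 in the frame of bay0 between -0.006 and 0.006 m and x of pack0_contacts in the frame of bay0 above 0.02 m) or (x of pack0 in the frame of bay1 between -0.012 and 0.012 m and y of pack0 in the frame of bay1 between -0.012 and 0.012 m and z of pack0 in the frame of bay1 between -0.006 and 0.006 m and x of pack0_contacts in the frame of bay1 above 0.02 m) or (x of pack0 in the frame of bay2 between -0.012 and 0.012 m and y of pack0 in the frame of bay2 between -0.012 and 0.012 m and z of pack0 in the frame of bay2 between -0.006 and 0.006 m and x of pack0_contacts in the frame of bay2 above 0.02 m)) and ((x of pack1 in the frame of bay0 between -0.012 and 0.012 m and y of pack1 in the frame of bay0 between -0.012 and 0.012 m and z of pack1 in the frame of bay0 between -0.006 and 0.006 m and x of pack1_contacts in the frame of bay0 above 0.02 m) or (x of pack1 in the frame of bay1 between -0.012 and 0.012 m and y of pack1 in the frame of bay1 between -0.012 and 0.012 m and z of pack1 in the frame of bay1 between -0.006 and 0.006 m and x of pack1_contacts in the frame of bay1 above 0.02 m) or (x of pack1 in the frame of bay2 between -0.012 and 0.012 m and y of pack1 in the frame of bay2 between -0.012 and 0.012 m and z of pack1 in the frame of bay2 between -0.006 and 0.006 m and x of pack1_contacts in the frame of bay2 above 0.02 m)) and ((x of pack2 in the frame of bay0 between -0.012 and 0.012 m and y of pack2 in the frame of bay0 between -0.012 and 0.012 m and z of pack2 in the frame of bay0 between -0.006 and 0.006 m and x of pack2_contacts in the frame of bay0 above 0.02 m) or (x of pack2 in the frame of bay1 between -0.012 and 0.012 m and y of pack2 in the frame of bay1 between -0.012 and 0.012 m and z of pack2 in the frame of bay1 between -0.006 and 0.006 m and x of pack2_contacts in the frame of bay1 above 0.02 m) or (x of pack2 in the frame of bay2 between -0.012 and 0.012 m and y of pack2 in the frame of bay2 between -0.012 and 0.012 m and z of pack2 in the frame of bay2 between -0.006 and 0.006 m and x of pack2_contacts in the frame of bay2 above 0.02 m)) and ((x of pack3 in the frame of bay0 between -0.012 and 0.012 m and y of pack3 in the frame of bay0 between -0.012 and 0.012 m and z of pack3 in the frame of bay0 between -0.006 and 0.006 m and x of pack3_contacts in the frame of bay0 above 0.02 m) or (x of pack3 in the frame of bay1 between -0.012 and 0.012 m and y of pack3 in the frame of bay1 between -0.012 and 0.012 m and z of pack3 in the frame of bay1 between -0.006 and 0.006 m and x of pack3_contacts in the frame of bay1 above 0.02 m) or (x of pack3 in the frame of bay2 between -0.012 and 0.012 m and y of pack3 in the frame of bay2 between -0.012 and 0.012 m and z of pack3 in the frame of bay2 between -0.006 and 0.006 m and x of pack3_contacts in the frame of bay2 above 0.02 m)) and value of joint tray above 0.13 m), for 0.2 s.
4. the tray is pushed home (within 6 mm) (value of joint tray below 0.006 m), for 0.2 s.
5. the selector is on green (within 0.12 rad) (value of joint selector between 1.08 and 1.32 rad and value of joint tray below 0.006 m), for 0.2 s.
At the end, for the whole second after the job is handed in: Every pack present lies on a bay floor (within 12 mm in x and y, 6 mm in height), contact end to the back; tray within 6 mm of home; selector within 0.12 rad of green; hook at rest in its stand (within 12 mm across, 20 mm along the bar, 6 mm in height) (all of step 5 and ((x of pack0 in the frame of bay0 between -0.012 and 0.012 m and y of pack0 in the frame of bay0 between -0.012 and 0.012 m and z of pack0 in the frame of bay0 between -0.006 and 0.006 m and x of pack0_contacts in the frame of bay0 above 0.02 m) or (x of pack0 in the frame of bay1 between -0.012 and 0.012 m and y of pack0 in the frame of bay1 between -0.012 and 0.012 m and z of pack0 in the frame of bay1 between -0.006 and 0.006 m and x of pack0_contacts in the frame of bay1 above 0.02 m) or (x of pack0 in the frame of bay2 between -0.012 and 0.012 m and y of pack0 in the frame of bay2 between -0.012 and 0.012 m and z of pack0 in the frame of bay2 between -0.006 and 0.006 m and x of pack0_contacts in the frame of bay2 above 0.02 m)) and ((x of pack1 in the frame of bay0 between -0.012 and 0.012 m and y of pack1 in the frame of bay0 between -0.012 and 0.012 m and z of pack1 in the frame of bay0 between -0.006 and 0.006 m and x of pack1_contacts in the frame of bay0 above 0.02 m) or (x of pack1 in the frame of bay1 between -0.012 and 0.012 m and y of pack1 in the frame of bay1 between -0.012 and 0.012 m and z of pack1 in the frame of bay1 between -0.006 and 0.006 m and x of pack1_contacts in the frame of bay1 above 0.02 m) or (x of pack1 in the frame of bay2 between -0.012 and 0.012 m and y of pack1 in the frame of bay2 between -0.012 and 0.012 m and z of pack1 in the frame of bay2 between -0.006 and 0.006 m and x of pack1_contacts in the frame of bay2 above 0.02 m)) and ((x of pack2 in the frame of bay0 between -0.012 and 0.012 m and y of pack2 in the frame of bay0 between -0.012 and 0.012 m and z of pack2 in the frame of bay0 between -0.006 and 0.006 m and x of pack2_contacts in the frame of bay0 above 0.02 m) or (x of pack2 in the frame of bay1 between -0.012 and 0.012 m and y of pack2 in the frame of bay1 between -0.012 and 0.012 m and z of pack2 in the frame of bay1 between -0.006 and 0.006 m and x of pack2_contacts in the frame of bay1 above 0.02 m) or (x of pack2 in the frame of bay2 between -0.012 and 0.012 m and y of pack2 in the frame of bay2 between -0.012 and 0.012 m and z of pack2 in the frame of bay2 between -0.006 and 0.006 m and x of pack2_contacts in the frame of bay2 above 0.02 m)) and ((x of pack3 in the frame of bay0 between -0.012 and 0.012 m and y of pack3 in the frame of bay0 between -0.012 and 0.012 m and z of pack3 in the frame of bay0 between -0.006 and 0.006 m and x of pack3_contacts in the frame of bay0 above 0.02 m) or (x of pack3 in the frame of bay1 between -0.012 and 0.012 m and y of pack3 in the frame of bay1 between -0.012 and 0.012 m and z of pack3 in the frame of bay1 between -0.006 and 0.006 m and x of pack3_contacts in the frame of bay1 above 0.02 m) or (x of pack3 in the frame of bay2 between -0.012 and 0.012 m and y of pack3 in the frame of bay2 between -0.012 and 0.012 m and z of pack3 in the frame of bay2 between -0.006 and 0.006 m and x of pack3_contacts in the frame of bay2 above 0.02 m)) and x of hook in the frame of stand_seat between -0.012 and 0.012 m and y of hook in the frame of stand_seat between -0.02 and 0.02 m and z of hook in the frame of stand_seat between -0.006 and 0.006 m and linear speed of each of pack0, pack1, pack2, pack3, hook below 0.02 m/s); the robot touches nothing.
It fails at once if the handheld is moved more than 40 mm (distance of handheld from where it was at the start of the episode above 0.04 m).
It fails at once if the mug is moved more than 40 mm (distance of mug from where it was at the start of the episode above 0.04 m).
It fails at once if the tray is drawn more than 20 mm while the selector is off the red mark by more than 0.3 rad (value of joint tray above 0.02 m and value of joint selector above 0.3 rad).
Of pack0, pack1, pack2, pack3 only 2 to 3 are there at a start; the rules pass over those that are not, and their reading is None.
At some moment in a run one of pack0, pack1, pack2, pack3 may be knocked a few centimetres aside while the robot is not near it.
It also fails if it takes over 210 s, if anything falls off the work surface, if the arm or the gripper's body presses on something with over 40 N, if the wrist force passes 120 N, or if a joint passes its speed limit or range.

## Robot

A 6-joint arm with a two-finger parallel gripper is mounted at the origin on the work surface. World frame = base frame: x ahead of the robot, y to its left, z up, the work surface at z = 0. Lengths are in mm, angles in rad, forces in N, time in s.
With the tool pointing down it reaches from about 200 to 875 mm from the base axis. Payload 3.4 kg.
Tool frame: the origin (TCP) lies midway between the tips of the shut fingers; the grasp point (between the pads) lies 19 mm behind it; z points along the fingers, y is the line along which they close (so a half turn about z gives the same grasp; the last joint's range is limited). The gripper opens to 94 mm and grips with 3 to 60 N. Pads are 16 mm wide; open, the fingers measure 119 mm over their backs; the gripper's body (75 mm by 177 mm) begins 78 mm behind the grasp point.
Start: joints at [-1.384, 0.276, 1.505, -0, 1.361, -0.121], TCP at [174.203, -548.013, 205.493] pointing down, gripper open.
Joint ranges: [-2.89, 2.89], [-0.75, 2.08], [0.22, 2.7], [-1.18, 4.32], [0.11, 2.71], [-2.7, 2.7]. Speed limits (rad/s): [2.57, 2.57, 3.14, 3.14, 3.14, 3.14].

## Interface

Orientations are given as a 3x3 rotation matrix whose columns are the frame's x, y, z axes.
In Python, from station import ctrl gives the robot as it stands. Calls block until the motion is done:
- ctrl.reach(position, orientation): joint-space move of the TCP to a pose.
- ctrl.line_to(position, frame=None, vel=150, stop_force=None): straight line of the TCP; frame=None keeps the orientation; vel is the mean speed in mm/s. With stop_force (N) it stops when the force on the tool has changed by that much, and returns True; else False.
- ctrl.move_j(angles): joint-space move.
- ctrl.move_gripper(opening): opening from 0.0 (shut) to 1.0 (fully open); the grip force is fixed at half the most; returns when the fingers have stopped.
- ctrl.sleep(seconds).
- ctrl.ik(position, orientation): joint angles nearest the present ones, or None.
- ctrl.get_image(name): name is "scene" or "side" or "wrist"; returns the picture (384x512x3 uint8, red, green, blue); there is no depth.
- ctrl.camera_params(name): a dict with "vfov" (degrees; the focal length in pixels is half the picture's height over the tangent of half this angle, whatever the lens; pixels are square), "cx", "cy" (the principal point, pixels), "view" (4x4, takes a point from world to camera coordinates); the wrist camera has in their place "hand_eye" (4x4, takes a point from camera to tool coordinates, whose origin is the TCP and whose axes are the flange's). Camera axes: x right, y down, z forward; pixel columns grow to the right and rows downward; lengths in mm; the calibration is good to about 2 mm. A picture is of the moment at which its call begins: read the wrist's pose just before it. camera_params takes no time and is no camera call.
A pose or a line that the arm cannot do raises ctrl.PlanningError and nothing moves.
- ctrl.close_job(): hands the job in; it is judged then, once.
Readings, each from a call of its own:
- ctrl.get_clock(): time.
- ctrl.get_joints(): joint angles.
- ctrl.get_qvel(): joint speeds.
- ctrl.get_joint_efforts(): joint torques, N m.
- ctrl.get_tcp_pos(): TCP position.
- ctrl.get_tcp_rot(): TCP orientation.
- ctrl.get_ft_force(): force on the tool from outside, world axes, zero at the start.
- ctrl.get_torque(): the same for the moment, N m.
- ctrl.get_opening(): opening from 0.0 (shut) to 1.0 (fully open).
- ctrl.get_grasp_force(): force on a finger pad.
Only numpy, scipy, OpenCV 4.12 (cv2) and the standard library are available. Lean on these libraries where they do the work, as an engineer would, in place of code of your own. Each camera call takes 0.05 s, during which the arm holds its last target. There are 200 camera calls.

## Working session

There is one attempt and no reset: what is moved stays moved. The work goes in short steps, each a Python script; the robot and the scene stay as the last script left them, time stands still between calls to the robot, and variables do not carry over. Pictures are saved under pics/ and viewed, at most 14 in all, crops included, and the job is handed in when it is done.

```bash
mkdir -p pics; ls; python3 - <<'E'
from station import ctrl
import cv2,numpy as np
for n in("scene","side"):
    im=ctrl.get_image(n); cv2.imwrite(f"pics/{n}0.png",cv2.resize(im[:,:,::-1],(800,600),interpolation=cv2.INTER_CUBIC))
    np.save(f"pics/{n}0.npy",im)
    print(n,ctrl.camera_params(n))
print(ctrl.camera_params("wrist"),ctrl.get_tcp_rot(),ctrl.get_clock())
E
```

```text
pics
scene {'vfov': 49.309931867867164, 'cx': 255.67409713761595, 'cy': 192.4062494614462, 'view': array([[-3.32561227e-01,  9.43071981e-01,  4.27426971e-03,
         1.56733753e+02],
       [ 7.31391956e-01,  2.60771138e-01, -6.30130320e-01,
        -3.20210339e+02],
       [-5.95372856e-01, -2.06430746e-01, -7.76477630e-01,
         1.54510361e+03],
       [ 0.00000000e+00,  0.00000000e+00,  0.00000000e+00,
         1.00000000e+00]])}
side {'vfov': 51.19876210665504, 'cx': 252.52551411331424, 'cy': 187.88610875595242, 'view': array([[-7.94199409e-01, -6.07536867e-01, -1.20935327e-02,
         4.42184584e+02],
       [-3.67489954e-01,  4.96058999e-01, -7.86687106e-01,
         2.73317923e+02],
       [ 4.83940526e-01, -6.20342183e-01, -6.17233459e-01,
         8.60279593e+02],
       [ 0.00000000e+00,  0.00000000e+00,  0.00000000e+00,
         1.00000000e+00]])}
{'vfov': 63.11774090620125, 'cx': 256.6383316876319, 'cy': 191.99028262296648, 'hand_eye': array([[-6.57755870e-04, -9.70663672e-01, -2.40440434e-01,
         6.91969595e+01],
       [ 9.99999409e-01, -8.46510071e-04,  6.81753440e-04,
        -1.00719655e+00],
       [-8.65288547e-04, -2.40439844e-01,  9.70663656e-01,
        -1.78866754e+02],
       [ 0.00000000e+00,  0.00000000e+00,  0.00000000e+00,
         1.00000000e+00]])} [[ 9.52999852e-01  3.02970633e-01 -2.79047871e-04]
 [ 3.02970683e-01 -9.52998533e-01  1.60067239e-03]
 [ 2.19024516e-04 -1.60998387e-03 -9.99998680e-01]] 0.1
```

View pics/scene0.png

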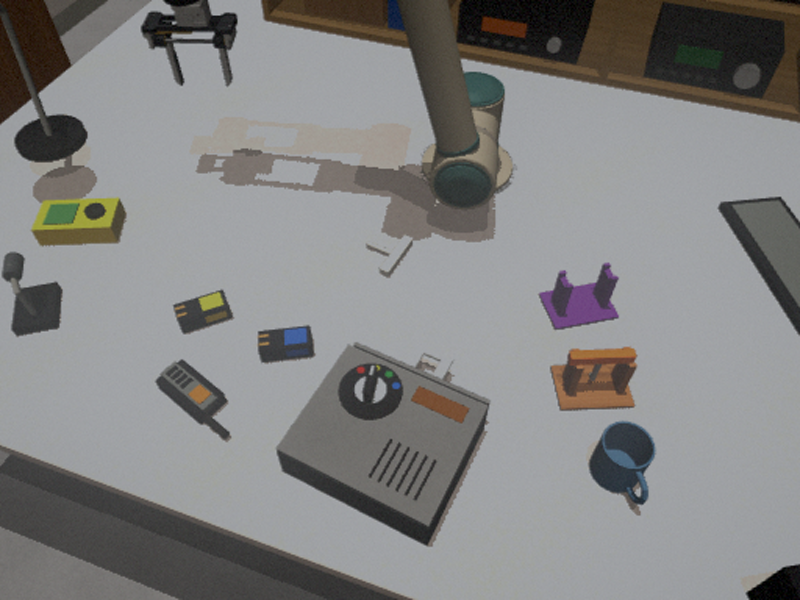

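View pics/side0.png

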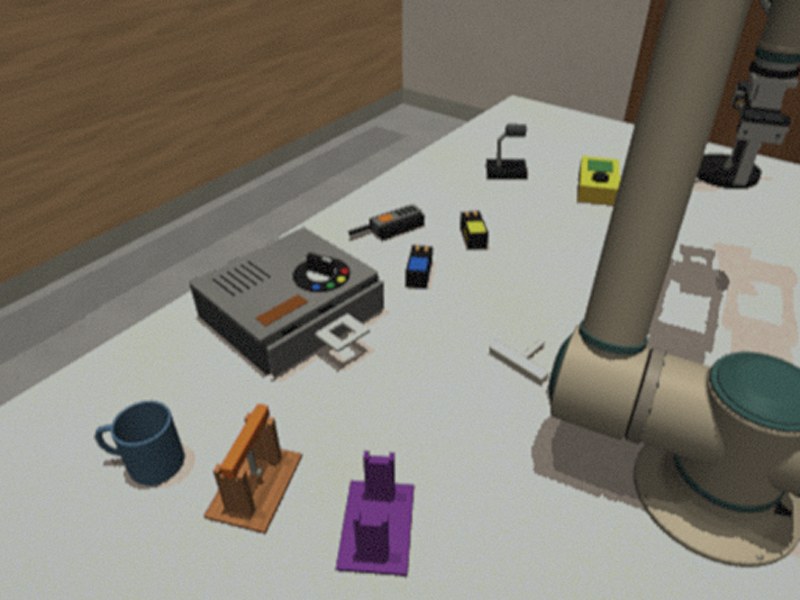

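Scene picture: the charger is at about (385,440), its dial at (371,391) pointing near yellow, the tab at (435,365). The blue pack is at (286,343), the yellow pack at (203,311), the radio at (193,391) and the mug at (622,458). 
Hook candidates: orange bar in the wooden stand (600,357), and a white hook-shaped thing lying on the desk (390,253). I choose the orange one. Stand candidates: wooden (592,385), purple (580,295). I choose the wooden one. The yellow box at (80,220) is not a pack.

```bash
cat > h.py <<'E'
from station import ctrl
import cv2,numpy as np
def RZ(a): c,s=np.cos(a),np.sin(a); return np.array([[c,-s,0],[s,c,0],[0,0,1.]])
def down(a): # tool pointing down, finger-closing (tool y) along world angle a
    y=np.array([np.cos(a),np.sin(a),0]); z=np.array([0,0,-1.]); return np.column_stack([np.cross(y,z),y,z])
def cam(name,pose=None):
    p=ctrl.camera_params(name); f=192/np.tan(np.radians(p['vfov']/2))
    if name=='wrist':
        T=np.eye(4); T[:3,3],T[:3,:3]=pose; V=np.linalg.inv(T@p['hand_eye'])
    else: V=p['view']
    return f,p['cx'],p['cy'],V
def proj(c,P):
    f,cx,cy,V=c; q=np.atleast_2d(P)@V[:3,:3].T+V[:3,3]; return np.column_stack([f*q[:,0]/q[:,2]+cx,f*q[:,1]/q[:,2]+cy])
def back(c,uv,z):
    f,cx,cy,V=c; uv=np.atleast_2d(uv).astype(float); out=[]
    d=np.column_stack([(uv[:,0]-cx)/f,(uv[:,1]-cy)/f,np.ones(len(uv))])@V[:3,:3]; o=-V[:3,:3].T@V[:3,3]
    return o+d*((z-o[2])/d[:,2])[:,None]
def wrist(name):
    pose=(ctrl.get_tcp_pos(),ctrl.get_tcp_rot()); im=ctrl.get_image('wrist')
    np.savez(f'pics/{name}.npz',im=im,p=pose[0],R=pose[1])
    cv2.imwrite(f'pics/{name}.png',cv2.resize(im[:,:,::-1],(800,600),interpolation=cv2.INTER_CUBIC)); return im,cam('wrist',pose)
def loadw(name):
    d=np.load(f'pics/{name}.npz'); return d['im'],cam('wrist',(d['p'],d['R']))
def fit(obs,model_pts,guess): # obs: list of (cam, idx, uv) ; returns x,y,yaw and residual px
    from scipy.optimize import least_squares
    def res(p):
        r=[]
        for c,k,uv in obs: r+=list(proj(c,RZ(p[2])@model_pts[k]+[p[0],p[1],0])[0]-uv)
        return r
    s=least_squares(res,guess,x_scale=[100,100,1],loss='soft_l1',f_scale=2); return s.x,np.round(res(s.x),1)
E
python3 - <<'E'
from h import *
S=cam('scene');D=cam('side');k=512/800
M=np.array([[-110,-130,82],[-110,130,82],[110,130,82],[110,-130,82],[-45,-50,86.],[-179,-36,45],[-179,36,45]])
M[5:,0]=-110-8-60
obs=[(S,0,(357,346)),(S,1,(489,400)),(S,3,(280,452)),(S,2,(433,528)),(S,4,(371,391)),(D,0,(381,281)),(D,1,(268,347)),(D,2,(192,287)),(D,3,(305,230)),(D,4,(322,273))]
obs=[(c,i,np.array(u)*k) for c,i,u in obs]
ch,r=fit(obs,M,[600,-50,0]);print('charger',ch,r.reshape(-1,2).tolist())
g=lambda c,u,z:back(c,np.array(u)*k,z).round(0).tolist()
print('blue scene top centre',g(S,(286,336),40),'ends',g(S,[(258,337),(312,331)],40)); print('blue side',g(D,[(420,259)],40))
print('yel scene',g(S,(202,306),40),g(S,[(176,311),(228,300)],40),'side',g(D,[(474,223)],40))
print('hook bar ends top scene',g(S,[(570,355),(634,353)],107),'side',g(D,[(263,410),(224,469)],107))
print('stand base corners scene',g(S,[(551,364),(562,409),(634,406),(626,360)],8),'side',g(D,[(301,452),(263,531),(206,515)],8))
print('radio',g(S,(193,388),30),'mug',g(S,(627,441),90),'purple',g(S,(580,304),8),'white',g(S,(390,250),10))
E
```

```text
charger [ 7.44810975e+02  7.62343566e+01 -1.15530648e-01] [[-5.4, -2.3], [1.1, 0.5], [-0.8, -2.4], [1.1, -3.4], [0.9, -1.8], [-0.9, -5.8], [-3.2, -2.6], [-2.4, -1.2], [-1.8, -1.4], [0.2, 1.1]]
blue scene top centre [[619.0, -165.0, 40.0]] ends [[638.0, -212.0, 40.0], [593.0, -126.0, 40.0]]
blue side [[620.0, -166.0, 40.0]]
yel scene [[608.0, -344.0, 40.0]] [[635.0, -383.0, 40.0], [579.0, -305.0, 40.0]] side [[605.0, -344.0, 40.0]]
hook bar ends top scene [[538.0, 321.0, 107.0], [499.0, 419.0, 107.0]] side [[529.0, 328.0, 107.0], [497.0, 423.0, 107.0]]
stand base corners scene [[495.0, 299.0, 8.0], [580.0, 335.0, 8.0], [533.0, 451.0, 8.0], [440.0, 426.0, 8.0]] side [[500.0, 298.0, 8.0], [452.0, 419.0, 8.0], [530.0, 448.0, 8.0]]
radio [[766.0, -272.0, 30.0]] mug [[654.0, 432.0, 90.0]] purple [[338.0, 325.0, 8.0]] white [[328.0, -71.0, 10.0]]
```

```bash
python3 - <<'E'
from h import *
a=-np.pi/2
for n,p in(("w1",[600,-110,350]),("w2",[520,340,300])):
    ctrl.reach(p,down(a)); ctrl.sleep(.3); wrist(n)
    print(n,ctrl.get_tcp_pos(),ctrl.get_clock())
E
```

```text
w1 [ 599.93829163 -110.36682561  349.95086005] 2.6917
w2 [520.32901873 339.52076853 300.03868832] 4.725
```

View pics/w1.png

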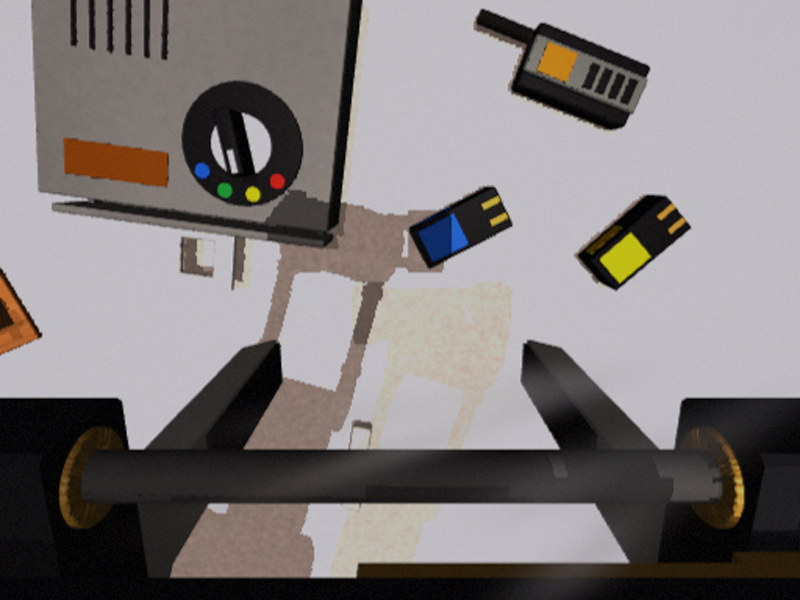

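View pics/w2.png

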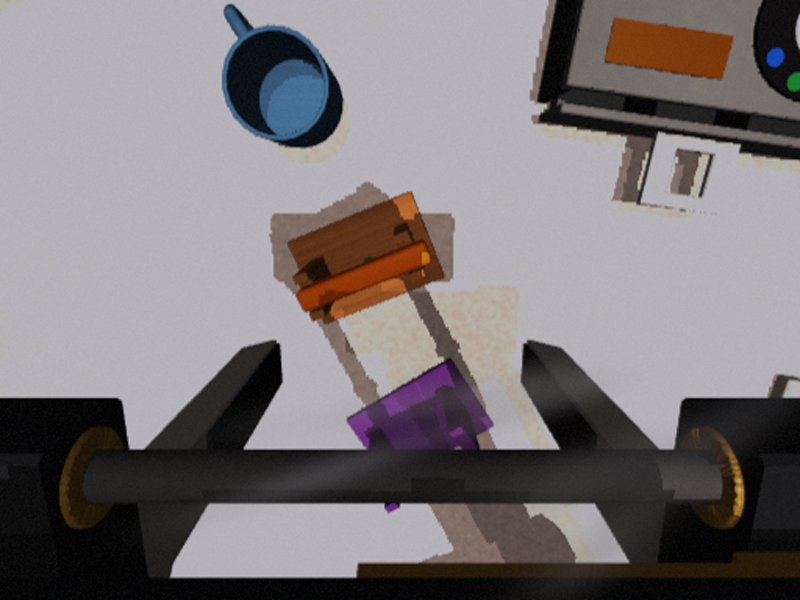

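w1 shows the dial at (242,145), with knob pointing between the yellow (252,194) and green (224,190) dots. It also shows the blue pack at (460,228) and the yellow pack at (635,243), both with contacts at upper right. w2 shows the orange bar from (297,300) to (430,257) and the tab hole at (692,172).

```bash
python3 - <<'E'
from h import *
k=.64
s=np.load('pics/scene0.npy')[215:275,340:420];d=np.load('pics/side0.npy')[250:345,125:200]
w=loadw('w1')[0][45:135,110:200]
c=np.hstack([cv2.resize(x,(265,265),interpolation=cv2.INTER_CUBIC) for x in(s,d,w)]);cv2.imwrite('pics/crop.png',c[:,:,::-1])
W1=loadw('w1')[1];W2=loadw('w2')[1];S=cam('scene')
g=lambda c,u,z:back(c,np.array(u)*k,z).round(1).tolist()
print('dial',g(W1,(242,145),86),'marks',g(W1,[(277,181),(252,194),(224,190),(202,170)],86))
print('corners',g(W1,[(331,232),(38,190)],82),g(W2,[(555,95)],82),'hole',g(W2,[(676,150),(713,151),(709,197),(671,193)],48))
print('tab',g(W2,[(650,138),(640,203),(717,212)],48))
print('blue',g(W1,[(490,187),(512,220),(437,265),(416,228)],40)); print('yel',g(W1,[(665,196),(690,228),(618,290),(598,258)],40))
print('bar',g(W2,[(296,293),(428,245),(431,264),(303,312)],107))
print('base',g(W2,[(288,241),(411,192),(444,279)],8))
print('mug',g(W2,(276,85),90))
E
```

```text
dial [[697.6, 27.6, 86.0]] marks [[667.3, -0.8, 86.0], [656.2, 22.1, 86.0], [659.7, 46.6, 86.0], [676.8, 64.3, 86.0]]
corners [[622.1, -46.2, 82.0], [659.8, 213.8, 82.0]] [[651.1, 222.9, 82.0]] hole [[612.8, 107.4, 48.0], [611.9, 76.0, 48.0], [573.9, 73.6, 48.0], [577.3, 106.9, 48.0]]
tab [[622.5, 130.5, 48.0], [568.9, 132.7, 48.0], [561.1, 64.8, 48.0]]
blue [[661.2, -196.8, 40.0], [629.3, -220.0, 40.0], [584.3, -146.4, 40.0], [621.6, -124.9, 40.0]]
yel [[652.3, -368.6, 40.0], [621.1, -397.5, 40.0], [558.0, -332.5, 40.0], [591.2, -308.8, 40.0]]
bar [[503.1, 422.1, 107.0], [540.5, 319.3, 107.0], [525.8, 316.9, 107.0], [487.7, 417.4, 107.0]]
base [[531.6, 448.8, 8.0], [577.6, 330.4, 8.0], [494.0, 297.7, 8.0]]
mug [[657.1, 432.2, 90.0]]
```

View pics/crop.png

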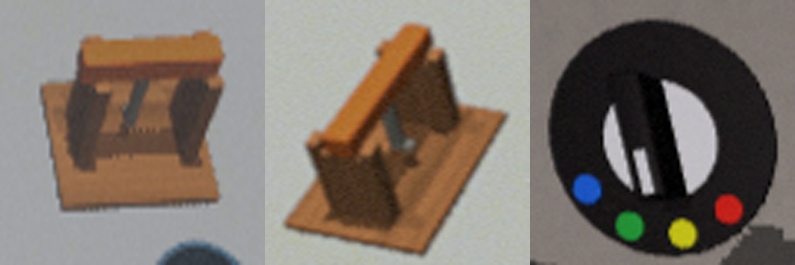

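The crop shows the orange hook hanging in the wooden stand with its toe towards the robot (side crop, about (410,145)). The knob points at yellow, so the selector is at 0.6. The measured lengths fit: bar 109 mm, charger front 263 mm. Next I turn the selector to red.

```bash
python3 - <<'E'
from h import *
yaw=-.15; d=np.array([697.6,27.6]); a=4.04-.6+yaw+np.pi/2-2*np.pi
ctrl.move_gripper(.5); ctrl.reach([*d,200],down(a)); print(ctrl.line_to([*d,93],vel=100,stop_force=8))
ctrl.move_gripper(0); print('open',ctrl.get_opening()*94,ctrl.get_grasp_force(),ctrl.get_ft_force())
for t in(.2,.4,.6,.66): ctrl.reach([*d,93],down(a+t)); print(t,ctrl.get_torque()[2].round(3),ctrl.get_ft_force().round(1))
ctrl.move_gripper(.5); ctrl.line_to([*d,200]); 
ctrl.reach([460,93,220],down(-np.pi/2+yaw)); ctrl.sleep(.2); wrist('w3'); print(ctrl.get_clock())
E
```

```text
False
open 13.496408153225879 29.985479414463043 [-0.46351973  0.193989    1.18509855]
0.2 -0.055 [-0.6  0.3  0.2]
0.4 0.021 [-0.1  0.1  0.7]
0.6 0.087 [ 0.3 -1.5  1.7]
0.66 -0.018 [ 0.6 -2.4  1.1]
12.7917
```

View pics/w3.png

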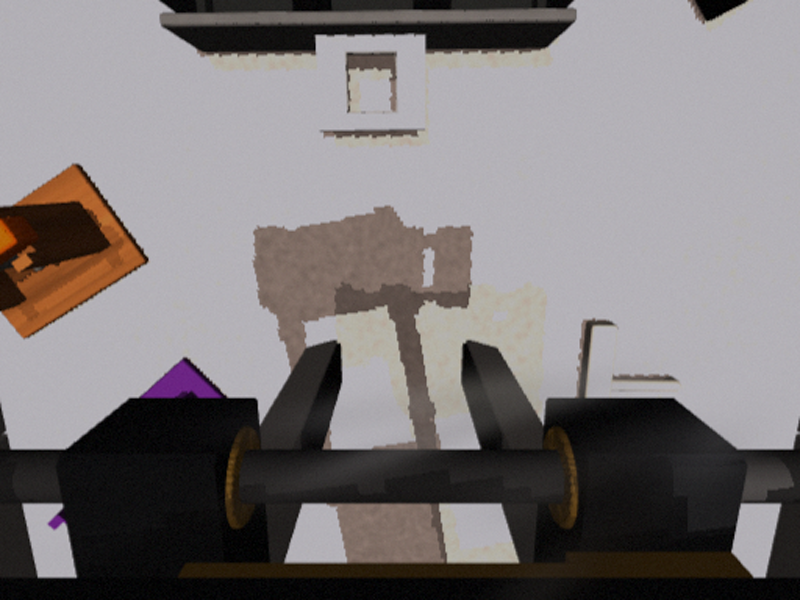

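w3: tab front edge runs (318,129)–(427,130), hole spans (347–396, 53–112), and the panel top edge runs (162,20)–(576,15).

```bash
python3 - <<'E'
from h import *
k=.64; W=loadw('w3')[1]; g=lambda u,z:back(W,np.array(u)*k,z)
yaw=-.15
for n,u,z in(('tabfront',[(318,129),(427,130)],48),('hole',[(347,53),(396,53),(396,112),(347,112)],48),('paneltop front edge',[(162,24),(576,19)],70)):
    p=g(u,z); print(n,p.round(1).tolist(),'mean',p.mean(0).round(1),'len',np.linalg.norm(p[1]-p[0]).round(1),'yaw',(np.arctan2(*(p[1]-p[0])[:2])-np.pi).round(3))
h=g([(347,53),(396,53),(396,112),(347,112)],48).mean(0)[:2]
c=np.array([749.7,69]); print('hole in charger',RZ(-yaw)[:2,:2]@(h-c)); print(RZ(-yaw)[:2,:2]@(g([(372.5,129.5)],48)[0,:2]-c))
# is the knob on red? look from here is blind; use the scene camera
im=ctrl.get_image('scene'); cv2.imwrite('pics/dial.png',cv2.resize(im[215:275,205:275,::-1],(560,480),interpolation=cv2.INTER_CUBIC))
E
```

```text
tabfront [[570.3, 133.8, 48.0], [558.6, 60.6, 48.0]] mean [564.4  97.2  48. ] len 74.1 yaw -6.124
hole [[614.0, 105.9, 48.0], [609.1, 74.1, 48.0], [573.1, 79.7, 48.0], [578.1, 112.4, 48.0]] mean [593.6  93.   48. ] len 32.2 yaw -6.133
paneltop front edge [[641.4, 212.8, 70.0], [606.4, -36.1, 70.0]] mean [623.9  88.3  70. ] len 251.4 yaw -6.143
hole in charger [-157.96563782    0.41323821]
[-1.87389742e+02  1.86341252e-01]
```

View pics/dial.png

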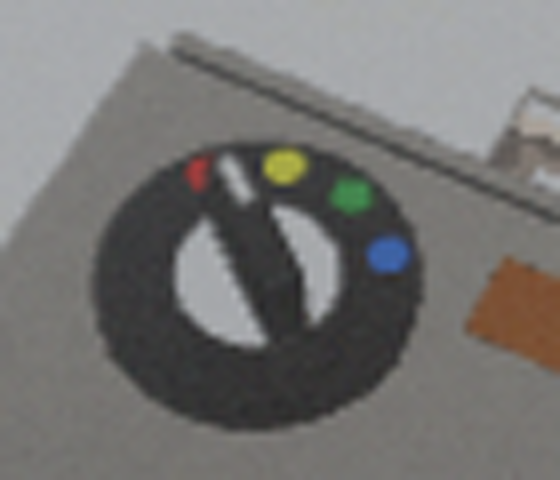

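```bash
python3 - <<'E'
from h import *
S=cam('scene'); d=np.array([697.6,27.6])
for s in(0,.15,.3,.6):
    t=4.04-s-.15; q=np.array([[*(d+r*np.array([np.cos(t),np.sin(t)])),121] for r in(-26,10,26)])
    print(s,((proj(S,q)-[205,215])*8).round(0).tolist())
print(((proj(S,[*d,86])-[205,215])*8).round())
E
```

```text
0 [[279.0, 279.0], [235.0, 187.0], [216.0, 147.0]]
0.15 [[267.0, 283.0], [240.0, 186.0], [228.0, 144.0]]
0.3 [[254.0, 285.0], [245.0, 185.0], [241.0, 142.0]]
0.6 [[228.0, 284.0], [254.0, 185.0], [265.0, 143.0]]
[[251. 272.]]
```

The selector is on red: the line's slope matches 0 rad. The tray sits about 9 mm out, which is under 20 mm. Now the hook.

```bash
cat >> h.py <<'E'
YAW=-.15; C=np.array([749.7,69.])
def ch(x,y): return C+RZ(YAW)[:2,:2]@[x,y]
SEAT=np.array([514.5,370.]); SY=.36
E
python3 - <<'E'
from h import *
ctrl.move_gripper(.6); ctrl.reach([*SEAT,190],down(SY)); print(ctrl.line_to([*SEAT,77],vel=120,stop_force=8)); f0=ctrl.get_ft_force()
ctrl.move_gripper(0); print('w',ctrl.get_opening()*94,ctrl.get_ft_force())
ctrl.line_to([*SEAT,165],vel=100); print(ctrl.get_ft_force()-f0)
h=np.array([593.6,93.]); R=RZ(YAW)[:2,:2]; p=h+R@[6,0]; np.save('hole.npy',h)
ctrl.reach([*p,165],down(YAW)); ctrl.sleep(.2)
im=ctrl.get_image('side'); s=ctrl.get_image('scene')
cv2.imwrite('pics/hk.png',np.hstack([cv2.resize(x[:,:,::-1],(400,300),interpolation=cv2.INTER_CUBIC) for x in(im[150:270,160:320],s[180:285,220:360])]))
print(ctrl.get_tcp_pos(),ctrl.get_clock())
E
```

```text
False
w 17.857299355479242 [ 0.00454765 -0.07470747 -0.1109657 ]
[ 0.51360492  0.35694367 -1.45248783]
[599.40961311  93.1784942  165.00952838] 18.9
```

View pics/hk.png

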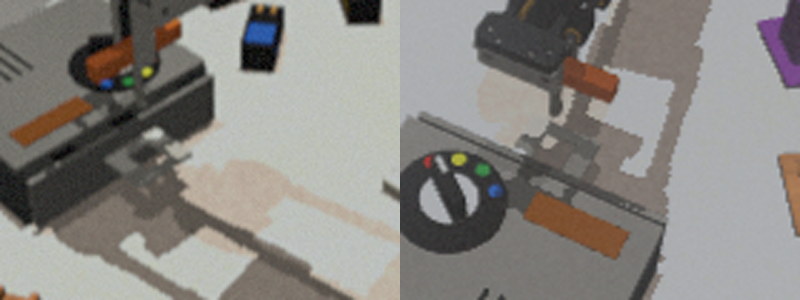

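The hook is held mid-bar, over the tab, rod down and toe towards the robot (side crop, about (150,133)). Next I lower it and pull.

```bash
python3 - <<'E'
from h import *
h=np.load('hole.npy'); R=RZ(YAW)[:2,:2]; p=h+R@[6,0]
st=ctrl.line_to([*p,75],vel=60,stop_force=5); print(st,ctrl.get_tcp_pos(),ctrl.get_ft_force())
if not st:
    q=p+R@[-172,0]; f0=ctrl.get_ft_force()
    st=ctrl.line_to([*q,75],vel=70,stop_force=10); t=ctrl.get_tcp_pos(); print('pull',st,t,R.T@(t[:2]-p),ctrl.get_ft_force()-f0)
ctrl.sleep(.2); wrist('w4'); s=ctrl.get_image('scene'); cv2.imwrite('pics/pull.png',cv2.resize(s[60:300,100:420,::-1],(800,600),interpolation=cv2.INTER_CUBIC))
print(ctrl.get_clock())
E
```

```text
False [599.84824686  92.11798416  75.43593956] [ 0.09032766 -0.06891675 -0.94046251]
pull True [442.65387295 115.9598448   75.35437411] [-1.58682241e+02  1.44923162e-01] [ 0.98279717 -0.43489071  0.26791565]
22.9083
```

View pics/pull.png

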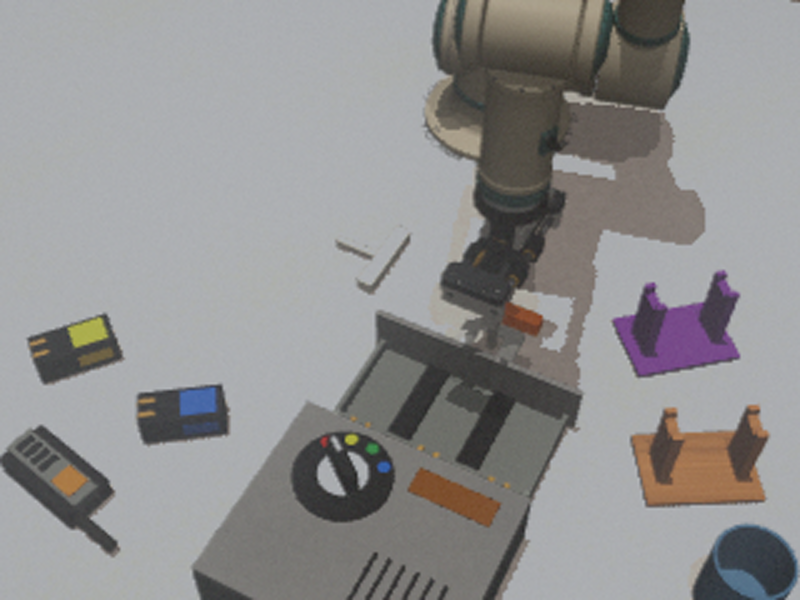

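The tray is right out and the hook rod is in the hole. Now I unhook and rehang it, then take fresh pictures of the stand, packs and tray.

```bash
python3 - <<'E'
from h import *
R=RZ(YAW)[:2,:2]; t=ctrl.get_tcp_pos(); p=t[:2]+R@[18,0]
print(ctrl.line_to([*p,75],vel=60,stop_force=4)); p=ctrl.get_tcp_pos()[:2]
print(ctrl.line_to([*p,168],vel=100,stop_force=6))
ctrl.reach([*SEAT,168],down(SY)); f0=ctrl.get_ft_force()
print(ctrl.line_to([*SEAT,95],vel=100,stop_force=5),ctrl.line_to([*SEAT,75.5],vel=25,stop_force=3),ctrl.get_tcp_pos(),ctrl.get_ft_force()-f0)
ctrl.move_gripper(.6); ctrl.line_to([*SEAT,200])
ctrl.reach([440,60,330],down(-np.pi/2)); ctrl.sleep(.2); wrist('w5')
s=ctrl.get_image('side'); np.save('pics/side5.npy',s)
ctrl.reach([540,-260,280],down(-np.pi/2)); ctrl.sleep(.2); wrist('w6'); print(ctrl.get_clock())
a=cv2.imread('pics/w5.png')[:400];b=cv2.imread('pics/w6.png')[:400]; c=cv2.resize(s[240:345,110:210,::-1],(296,300),interpolation=cv2.INTER_CUBIC)
o=np.zeros((600,800,3),np.uint8); o[:300,:600]=cv2.resize(a,(600,300)); o[300:,:500]=cv2.resize(b,(600,300))[:,100:]; o[300:,504:]=c; cv2.imwrite('pics/m5.png',o)
E
```

```text
False
False
False True [514.23904983 369.82005822  77.0794259 ] [ 0.27991969 -0.17547877  6.50729676]
31.8917
```

View pics/m5.png

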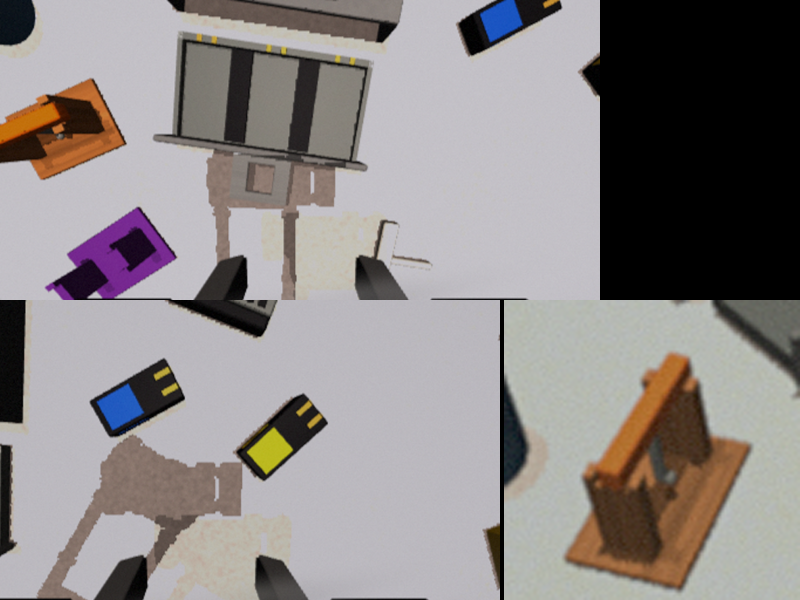

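The hook hangs back in the stand (lower right). The tray shows three bays bounded by black ribs, and the tab is clear. Both packs are where they were, contacts pointing away and to the right. Next I fit pack poses by silhouette and check the bay prediction.

```bash
cat >> h.py <<'E'
from scipy.optimize import minimize
HSV={'blue':((100,120,60),(130,255,255)),'yellow':((25,120,60),(35,255,255))}
def findpack(im,c,col,z0=0):
    hsv=cv2.cvtColor(im,cv2.COLOR_RGB2HSV); lab=cv2.inRange(hsv,*[np.array(v) for v in HSV[col]])
    n,L,st,ce=cv2.connectedComponentsWithStats(lab); i=1+np.argmax(st[1:,4]); lc=back(c,ce[i],z0+40)[0]
    m=((hsv[...,2]<75)|(hsv[...,1]>110)).astype(np.uint8); m=cv2.morphologyEx(m,cv2.MORPH_CLOSE,np.ones((3,3)))
    n,L2,*_=cv2.connectedComponentsWithStats(m); m=(L2==L2[L==i][len(L2[L==i])//2]).astype(np.uint8)
    mm=cv2.moments(m,True); mc=back(c,(mm['m10']/mm['m00'],mm['m01']/mm['m00']),z0+25)[0]
    B=np.array([[x,y,z+z0] for x in(-47.5,47.5) for y in(-22,22) for z in(0,40)],float)
    m4=cv2.resize(m,None,fx=4,fy=4,interpolation=cv2.INTER_NEAREST)
    def cost(p):
        q=proj(c,B@RZ(p[2]).T+[p[0],p[1],0]); h=cv2.convexHull(((q+.5)*4).astype(np.float32)).astype(np.int32)
        r=np.zeros_like(m4); cv2.fillConvexPoly(r,h,1); return 1-(r&m4).sum()/(r|m4).sum()
    d=mc-lc; best=min((minimize(cost,[mc[0],mc[1],np.arctan2(d[1],d[0])+e],method='Nelder-Mead',options=dict(initial_simplex=np.array([mc[0],mc[1],np.arctan2(d[1],d[0])+e])+np.array([[0,0,0],[8,0,0],[0,8,0],[0,0,.2]]))) for e in(-.15,0,.15)),key=lambda s:s.fun)
    return best.x,best.fun
E
python3 - <<'E'
from h import *
im,c=loadw('w6')
for k in HSV: print(k,findpack(im,c,k))
c5=loadw('w5')[1]
for n,y in(('bay0',84),('bay1',0),('bay2',-84)):
    q=np.array([[*ch(-202+dx,y+dy),12] for dx,dy in((56,29),(56,-29),(-56,-29),(-56,29))]); print(n,(proj(c5,q)/.64*.75).round(0).tolist())
print('panel top',(proj(c5,np.array([[*ch(-118-150,y),70] for y in(127,-127)]))/.64*.75).round().tolist())
E
```

```text
blue (array([ 647.31767908, -188.04324834,   -1.08659749]), np.float64(0.04676403875098045))
yellow (array([ 605.36416641, -349.26822299,   -0.81911242]), np.float64(0.03460075189662548))
bay0 [[187.0, 40.0], [233.0, 48.0], [224.0, 139.0], [180.0, 132.0]]
bay1 [[254.0, 51.0], [300.0, 59.0], [287.0, 149.0], [244.0, 142.0]]
bay2 [[321.0, 62.0], [366.0, 69.0], [350.0, 158.0], [307.0, 152.0]]
panel top [[152.0, 139.0], [366.0, 172.0]]
```

Bay prediction agrees with the picture to about 2 px. The blue pack has been knocked about 3 cm since w1. I place blue in bay1, looking again at yellow before grasping it.

```bash
cat >> h.py <<'E'
def pick_place(p,by):
    x,y,th=p; a=th+np.pi/2; a=(a+np.pi/2)%np.pi-np.pi/2 if False else a
    ctrl.move_gripper(.75); ctrl.reach([x,y,140],down(a)); print('dn',ctrl.line_to([x,y,21],vel=120,stop_force=6))
    ctrl.move_gripper(0); print('w',ctrl.get_opening()*94,ctrl.get_grasp_force()); ctrl.line_to([x,y,140],vel=120)
    q=ch(-202,by); ctrl.reach([*q,140],down(YAW+np.pi/2)); f0=ctrl.get_ft_force()
    print(ctrl.line_to([*q,50],vel=100,stop_force=6),ctrl.line_to([*q,31.5],vel=25,stop_force=3),ctrl.get_tcp_pos(),(ctrl.get_ft_force()-f0).round(1))
    ctrl.move_gripper(.6); ctrl.line_to([*q,150],vel=120)
E
python3 - <<'E'
from h import *
im,c=loadw('w6'); pick_place(findpack(im,c,'blue')[0],0)
ctrl.reach([540,-260,280],down(-np.pi/2)); ctrl.sleep(.2); im,c=wrist('w7'); p,e=findpack(im,c,'yellow'); print(p,e,ctrl.get_clock())
E
```

```text
dn False
w 43.59506068759117 30.000421106815338
False True [549.87543726  99.15100865  33.32047344] [0.9 1.2 6.5]
[ 605.47099482 -349.18387745   -0.82108678] 0.033417062886875404 43.5
```

```bash
python3 - <<'E'
from h import *
im,c=loadw('w7'); pick_place(findpack(im,c,'yellow')[0],-84)
ctrl.reach([420,80,330],down(-np.pi/2)); ctrl.sleep(.2); im,c=wrist('w8')
R=RZ(-YAW)[:2,:2]
for k in HSV:
    p,e=findpack(im,c,k,12); print(k,(R@(p[:2]-ch(-202,0))).round(1),p[2]-YAW,e)
s=ctrl.get_image('scene'); np.save('pics/s8.npy',s)
w=cv2.imread('pics/w8.png')[:400]; o=np.vstack([w[:, :],cv2.resize(s[100:225,160:560][:, :250,::-1],(800,400))[:200]]);cv2.imwrite('pics/m8.png',o); print(ctrl.get_clock())
E
```

```text
dn False
w 44.02738597199616 29.99392658472061
False True [537.3024405   16.15033926  33.3001361 ] [-0.3  0.   6.3]
blue [27.2  1.9] -1.5587891159948717 0.7133325625208289
yellow [27.3  0.6] 1.567223477859826 0.7135942131455144
56.3917
```

View pics/m8.png

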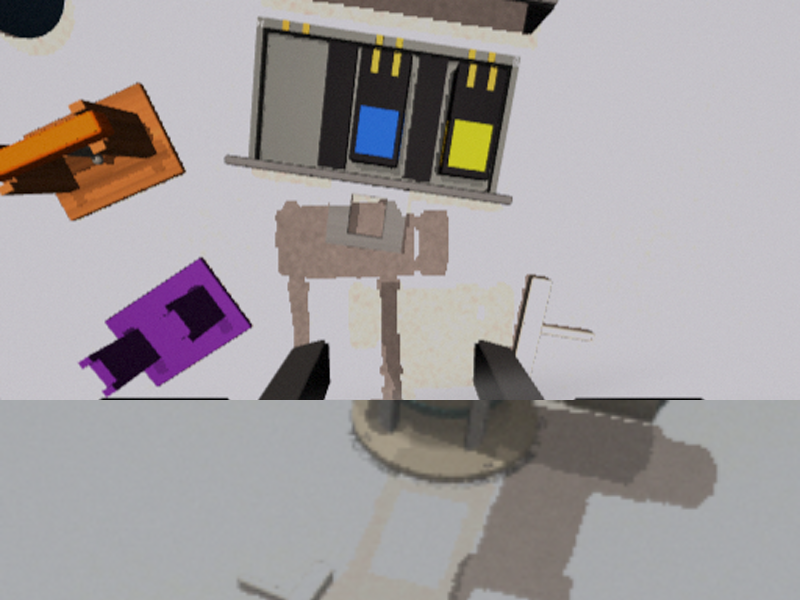

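Both packs lie flat, blue in the middle bay (380,110) and yellow in the right bay (475,120), contacts to the back. I check the label positions numerically and push the tray home.

```bash
python3 - <<'E'
from h import *
R=RZ(-YAW)[:2,:2]
c8=loadw('w8')[1]
for n,u,y in(('blue',(377,131),0),('yel',(470,146),-84)): print(n,(R@(back(c8,np.array(u)*.64,52)[0,:2]-ch(-202,y))).round(1))
ctrl.move_gripper(0); ctrl.reach([*ch(-370,0),150],down(YAW+np.pi/2)); ctrl.line_to([*ch(-370,0),30],vel=120,stop_force=6)
f0=ctrl.get_ft_force(); st=ctrl.line_to([*ch(-176,0),30],vel=60,stop_force=14)
t=ctrl.get_tcp_pos(); print(st,R@(t[:2]-C),(ctrl.get_ft_force()-f0).round(1))
ctrl.sleep(.3); print((ctrl.get_ft_force()-f0).round(1),R@(ctrl.get_tcp_pos()[:2]-C))
ctrl.line_to([*ch(-230,0),30],vel=100); ctrl.line_to([*ch(-230,0),200],vel=150)
ctrl.reach([490,93,230],down(-np.pi/2+YAW)); ctrl.sleep(.2); wrist('w9'); s=ctrl.get_image('scene')
w=cv2.imread('pics/w9.png')[:300]; o=np.vstack([w,cv2.resize(s[195:315,150:470,::-1],(800,300),interpolation=cv2.INTER_CUBIC)]);cv2.imwrite('pics/m9.png',o); print(ctrl.get_clock())
E
```

```text
blue [-19.8  -0.4]
yel [-20.   -0.3]
True [-1.87227507e+02 -1.48620839e-01] [-0.9  0.4 -1.3]
[-0.2  0.5 -0.2] [-1.88674312e+02  4.31816547e-02]
68.8083
```

View pics/m9.png

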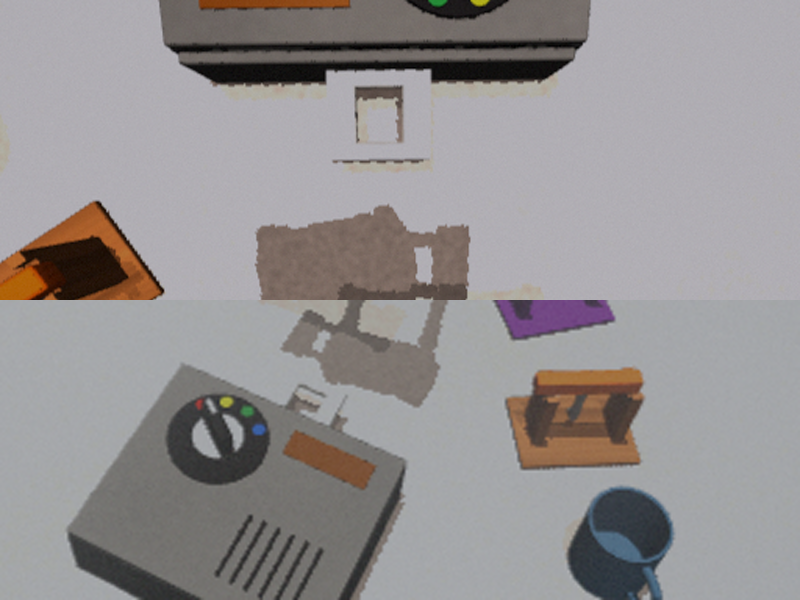

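Scene now shows no panel sticking out beyond the charger's front edge. Tab front is at (382,159) in w9. I compute where it is compared with -178 and -187 before.

```bash
python3 - <<'E'
from h import *
R=RZ(-YAW)[:2,:2]; c=loadw('w9')[1]
for u,z in(((382,159),48),((380,115),48),((380,55),70)): print((R@(back(c,np.array(u)*.64,z)[0,:2]-C)).round(1))
E
```

```text
[-177.7   -1.1]
[-148.2    0. ]
[-114.9   -1.2]
```

The tray is home (-177.7, nominal -178). Now the selector goes to green.

```bash
python3 - <<'E'
from h import *
d=np.array([697.6,27.6]); a=4.04+YAW+np.pi/2-2*np.pi
ctrl.move_gripper(.5); ctrl.reach([*d,200],down(a)); print(ctrl.line_to([*d,93],vel=100,stop_force=8))
ctrl.move_gripper(0); print(ctrl.get_opening()*94)
for t in(.3,.6,.9,1.2,1.22): ctrl.reach([*d,93],down(a-t)); print(t,ctrl.get_torque()[2].round(3))
ctrl.move_gripper(.5); ctrl.line_to([*d,200]); ctrl.reach([500,-60,330],down(-np.pi/2)); ctrl.sleep(.2); wrist('w10')
s=ctrl.get_image('scene'); w=cv2.imread('pics/w10.png')[:300]
o=np.vstack([w,cv2.resize(s[195:315,150:470,::-1],(800,300),interpolation=cv2.INTER_CUBIC)]);cv2.imwrite('pics/m10.png',o); print(ctrl.get_clock())
E
```

```text
False
13.592267218239346
0.3 -0.046
0.6 -0.013
0.9 -0.099
1.2 0.01
1.22 0.171
77.1083
```

View pics/m10.png

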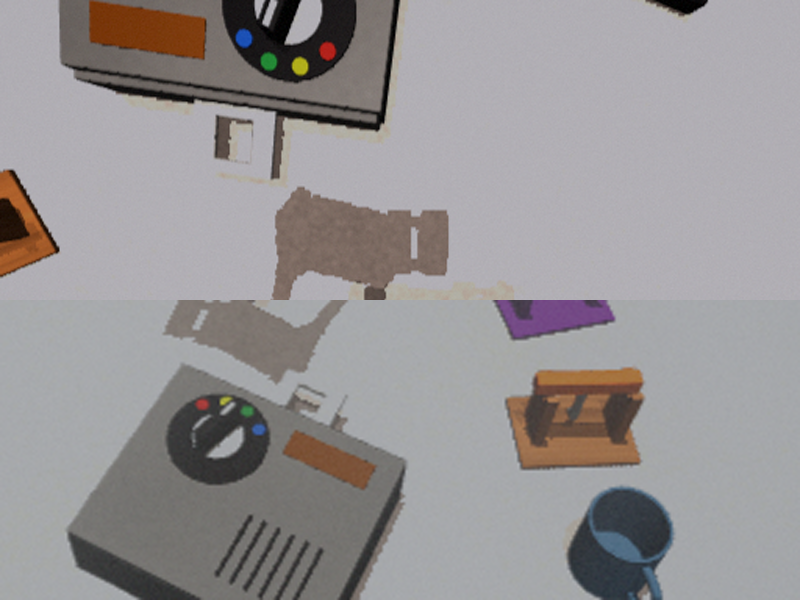

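```bash
python3 - <<'E'
from h import *
S=cam('scene');W=loadw('w10')[1]; d=np.array([697.6,27.6])
for s in(.6,.9,1.2,1.5):
    t=4.04-s+YAW; q=np.array([[*(d+r*np.array([np.cos(t),np.sin(t)])),121] for r in(-26,10,26)])
    print(s,((proj(S,q)-[150,195])/.4+[0,300]).round(0).tolist(),(proj(W,q)/.64).round(0).tolist())
s=ctrl.get_image('scene'); c=s[222:256,212:264].astype(int); print(c.min(2)[8:24,16:40])
E
```

```text
0.6 [[209.0, 439.0], [217.0, 408.0], [220.0, 395.0]] [[270.0, -51.0], [281.0, 7.0], [286.0, 31.0]]
0.9 [[201.0, 436.0], [220.0, 409.0], [228.0, 397.0]] [[281.0, -51.0], [277.0, 7.0], [275.0, 31.0]]
1.2 [[195.0, 432.0], [222.0, 410.0], [234.0, 401.0]] [[292.0, -47.0], [273.0, 5.0], [264.0, 28.0]]
1.5 [[191.0, 427.0], [224.0, 412.0], [238.0, 406.0]] [[302.0, -40.0], [269.0, 3.0], [255.0, 21.0]]
[[115 114 115 115 115 116 114 114 115 114 115 116 117 116 118 114 120 107
  106 136 159 164 164 164]
 [115 116 116 117 116 113 113 116 111 114 113 115 113 115 114 116 113 114
  120 116 111 137 159 162]
 [115 115 115 114 112 112 100  95  94  94  99  96  97 109 112 113 112 117
  115 115 117 121 126 142]
 [113 114  84  83  70  60  58  58  53  54  58  61  58  59  63  68  92 111
  112 117 116 114 116 117]
 [ 89  68  57  60  62  60  59  60  61  56  61  64  64  67  62  56  57  55
   69  93 109 113 114 112]
 [ 58  60  58  60  60  59  55  60  58  59  67  65  66  63  79  74  59  58
   56  57  66 105 111 115]
 [ 59  58  56  57  59  60  60  58  59  59  66  68  64  92 158 140  76  58
   56  61  59  56  78 10
[... 212 characters left out ...]
56  57  54  58  58  56  56  59  57 101 156 161 118  67  56  53  51
   59  67  60  65  66  57]
 [ 61  56  56  56  64  68  62  59  56  58 123 142  99  65  57  48  54  48
   57  63  67  63  63  61]
 [ 58  60  61  76 109 134  90  58  55  57  57  60  57  52  53  51  55  49
   55  56  62  56  54  57]
 [ 57  66 109 156 138  79  56  53  61  58  56  55  53  53  51  51  48  52
   55  56  58  52  52  57]
 [ 67 109 156 117  70  57  52  58  60  56  55  54  45  46  46  51  48  47
   55  55  52  55  55  54]
 [113 157 117  69  54  59  56  56  56  50  47  54  49  51  45  51  50  53
   57  51  53  53  51  57]
 [152 117  68  55  55  56  57  61  54  54  51  51  51  49  51  49  54  77
   88  67  54  57  54  49]]
```

The slope reads about 1.05–1.2 rad, too coarse to confirm. One close wrist look, measured numerically.

```bash
python3 - <<'E'
from h import *
d=np.array([697.6,27.6])
ctrl.move_gripper(.9); ctrl.reach([590,45,260],down(-np.pi/2+YAW)); ctrl.sleep(.4); im,c=wrist('w11')
ctr=proj(c,[*d,121])[0]; print(ctr)
x,y=ctr.astype(int); r=55; cr=im[max(0,y-r):y+r,x-r:x+r]
cv2.imwrite('pics/c11.png',cv2.resize(cr[:,:,::-1],None,fx=5,fy=5,interpolation=cv2.INTER_CUBIC)); print(cr.shape)
m=(im.min(2)>130).astype(np.uint8); n,L,st,ce=cv2.connectedComponentsWithStats(m)
for i in range(1,n):
    if st[i,4]>15 and np.linalg.norm(ce[i]-ctr)<45:
        v=np.argwhere(L==i)[:,::-1]; P=back(c,v,121)[:,:2]; w,E=np.linalg.eigh(np.cov(P.T)); e=E[:,1]; e=e*np.sign(e@(P.mean(0)-d))
        print(st[i].tolist(),P.mean(0)-d,'len',np.sqrt(12*w),'sel',(4.04+YAW-np.arctan2(e[1],e[0]))%(2*np.pi),'by centre',(4.04+YAW-np.arctan2(*(P.mean(0)-d)[::-1]))%(2*np.pi))
E
```

```text
[257.44756869  71.65097317]
(110, 110, 3)
[233, 50, 22, 45, 549] [ 2.96497985 14.49015265] len [13.70038304 35.4482762 ] sel 1.1956677324966862 by centre 2.521037887241955
[257, 55, 24, 46, 629] [ -9.13723639 -10.85172192] len [15.25532897 37.03188754] sel 1.1851232485201142 by centre 6.16063227082461
[248, 78, 9, 19, 92] [-13.06619627   7.19972307] len [ 4.63344481 17.72311452] sel 1.1818631779988413 by centre 1.2520326013039562
```

View pics/c11.png

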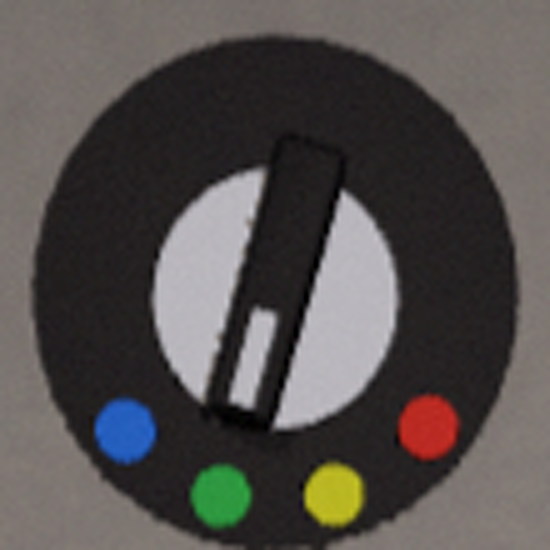

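The white line (255,355) points at the green dot (220,495), and the angle measures 1.18–1.20 rad. The tray is home, the hook is hung and the gripper is clear, so I hand in.

```bash
python3 -c "
from station import ctrl
print(ctrl.close_job(),ctrl.get_clock())"
```

```text
the job is handed in; nothing more can be done
the job is handed in; nothing more can be done
```

The job is handed in with every step done: the blue and yellow packs, the only two present, are in their bays with contacts to the back, the tray is home, the hook is hung in its stand and the selector is on green; no verdict was returned.

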